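# Tug-test a boss pin with self-closing tweezers

### The arm

A 7-joint arm with a two-finger parallel gripper is mounted at the origin on the work surface. World frame = base frame: x ahead of the robot, y to its left, z up, the work surface at z = 0. Lengths are in mm, angles in rad, forces in N, time in s.
With the tool pointing down it reaches from about 400 to 850 mm from the base axis. Payload 4.5 kg.
Tool frame: the origin (TCP) lies at the very end of the fingers, on their centre line; the grasp point (between the pads) lies 19 mm behind it (r.grasp_offset is the distance from the TCP to the grasp point, in mm); z points along the fingers, x is the direction in which the jaws open and shut, and the axes are right-handed (so a half turn about z gives the same grasp; the last joint's range is limited). The gripper opens to 88 mm and grips with 3 to 60 N. Pads are 18 mm wide; open, the fingers measure 123 mm over their backs; the gripper's body (75 mm by 187 mm) begins 45 mm behind the grasp point.
Start: joints at [-1.31, 0.689, -0.195, 1.565, 0.157, 0.902, -0.215], TCP at [140.516, 609.023, 238.743] pointing down, gripper open.
Joint ranges: [-3.01, 3.01], [-0.46, 2.08], [-1.47, 1.51], [0.13, 2.56], [-1, 4.14], [0.04, 2.09], [-2.66, 2.66]. Speed limits (rad/s): [2.57, 2.57, 3.14, 3.14, 3.14, 3.14, 3.14].

### API

Orientations are given as a unit quaternion [w, x, y, z].
In Python, from rig import r, capture, finish_job gives the robot as it stands.
- The arm moves only by the shell command python3 -m crank 'ROWS' [OPENING]. ROWS is JSON, a list of rows, each an object of numbers: "x", "y", "z": the shift along the tool's x, y, z each as a share of 100 mm, from -1 to 1; "ax", "ay", "az": the turn, a rotation vector about the tool's x, y, z each as a share of 180 degrees, from -1 to 1. A call has 1 to 12 rows; each row is the pose to reach, as a shift and turn from the pose commanded when the call began, along the tool's axes at that moment, turning the shorter way round; what a row does not reach only later rows make up. A row lasts 1/10 s, in which the tool goes at most 50 mm and 8.59 degrees, less where a joint would pass 70% of its speed; a pose out of reach is approached as far as the arm can. A call with a number of a shift or a turn outside -1 to 1 is refused whole. A call with a gripper value outside its range is refused whole. OPENING is the gripper's target within -1 to 1 (fully open at 1, half-way at 0, shut at -1), set as the call begins (- or left out, the last holds). The fingers move at their own pace and stop on an object; the grip force is fixed at half the most. Time passes only in rows, so rows that repeat a pose let the fingers close. It gives the time, the measured TCP pose, the force and the opening at its end, in the units of the state.
- r.observe(): the state, without advancing time (a new reading comes with each control period).
- capture(name): name is "scene" or "side" or "wrist"; returns a dict with "color" (480x640x3 uint8, red, green, blue), "fx", "fy", "cx", "cy" (pixels), "D" ([k1, k2, p1, p2, k3] as OpenCV has them; the pictures are not rectified), "cam_to_world" (4x4, takes a point from camera to world coordinates). Camera axes: x right, y down, z forward; pixel columns grow to the right and rows downward; lengths in mm; the calibration is good to about 2 mm. A picture is of the moment at which its call begins. There is no depth.
- finish_job(): hands the job in, once; it reports no verdict.
The state is a dict: "t": time; "joint_pos": joint angles; "dq": joint speeds; "joint_torque": joint torques, N m; "tcp_pos": TCP position; "tcp_rot": TCP orientation; "wrist_force": force on the tool from outside, world axes, zero at the start; "wrist_torque": the same for the moment, N m; "grip_width": finger opening in mm.
Only numpy, scipy, OpenCV 4.12 (cv2) and the standard library are available. Lean on these libraries where they do the work, as an engineer would, in place of code of your own. Each camera call takes 0.05 s, during which the arm holds its last target. There are 200 camera calls.

### The job

Take the self-closing tweezers from their wooden stand, squeeze them open, lower them over the headed pin on the red tube and let go so that they clamp the pin's neck under its head by their own spring. Then take hold of their orange tail block and tug straight up with about 10 N (at least 7, never more than 13) for a good second to prove that the pin is retained; ease it back down and leave the tweezers standing clipped on the pin, the pin down in its boss. Do not pull up the pin on the blue tube, and do not push the file, the hacksaw, the cup or the brass collar about.

Things in the scene. Friction and masses are not known exactly. Their poses are not given: they have to be found in the camera images.
- tweezers: Self-closing tweezers, 124 mm tall, about 80 g, upright, tips down, in the stand. Origin: midway between the jaw tips, at their lowest level; z up along the tool, y the way the jaws open and the pads are squeezed. Jaws: z 0 to 10 mm, 18 mm wide in x, V-shaped faces that centre a round neck. Arms (10 mm wide in x) pivot at z = 50 mm. Dark cross block: 40 mm in x, 14 in y, z 46 to 56 mm.
- tweezers_pads (a point): Midway between the two blue finger pads, on the tool's axis 92 mm above its tips; axes as the tweezers'. The pads are rolls along x, 14 mm diameter, 12 mm long, 44 mm over their backs (along y) at rest. Squeezing them together along y OPENS the jaws: about 6 N to start, 10 N at the stop, 26 mm over the backs. A 20 N grip squeezes to the stop and carries the tool without harm.
- tweezers_tail (a point): Centre of the orange tail block at the top of the tweezers, on the axis 114 mm above the tips; axes as the tweezers'. Block 16 x 16 mm, 20 mm high, fixed to the tool's spine: pinched across x it can be pulled without squeezing the pads (pads and arms below it lie within 6 mm either side in x).
- jaw_left (a joint): Opening angle of each tweezers arm (rad; both move alike): 0 at rest, shut on nothing; about 0.055 when clamped on a pin's 10 mm neck (with about 6 N); 0.22 fully squeezed open: jaw faces then 20 mm apart at the edges, 25 mm in the middle of the V. They spring shut when the pads are let go.
- stand: Fixed wooden tweezers stand. Origin: centre of its underside. Two walls (12 to 20 mm either side of the middle in x, 36 mm long in y, 54 mm high, with 7 mm ears at the ends) carry the tweezers' cross block, their tips 8 mm above the bench, axes parallel to the stand's. Along y it is open, so the jaws may be opened in the stand. The tweezers lift straight out.
- red_tube: Fixed fixture with a bicycle frame tube painted red (32 mm diameter, 170 mm long, along x, top 52 mm above the bench) on a 130 x 70 mm base plate. Origin: centre of the base's underside. In the middle a brass boss, 22 mm diameter, its top 58 mm above the bench; out of it stands the pin to be tested.
- red_pin_top (a point): Centre of the top face of the red tube's steel pin; z up; 81 mm above the bench when the pin is down. Head 16 mm diameter, 6 mm thick; below it a bare neck, 10 mm diameter, 17 mm long, down to the boss. The jaws belong round this neck: tweezers' origin about 21 mm below this point (16 mm: jaws touch the head; 23 mm: tips on the boss).
- red_pin (a joint): How far the red tube's pin has been drawn up (m): 0 when down. Held by a spring clip: it begins to rise at 3 N, then rises 1 mm for every 1.5 N more (2.7 mm at 7 N, 4.7 mm at 10 N, 6.7 mm at 13 N); goes back down when eased off. The clamped jaws can creep up the neck during a pull until they bear under the head; the pull then firms up.
- blue_tube: The same fixture with a blue tube; leave it alone. Origin: centre of the base's underside.
- blue_pin (a joint): How far the blue tube's pin has been drawn up (m); 0 when down.
- file: Bystander: file with a wooden handle, 260 mm; origin under its middle.
- hacksaw: Bystander: hacksaw lying flat, about 330 x 100 mm; origin near the blade's middle, at its underside.
- cup: Bystander: blue cup, 70 mm diameter, 70 mm high; origin under its middle.
- collar: Bystander: small brass collar, 32 mm diameter, 14 mm high; origin under its middle.
Not all that is in view belongs to the job. What is shaped like the red_tube but green or turquoise is not meant.

How it is judged (in metres and radians):
On the way, in this order (a step that is already met when the one before it is completed fails the run):
1. the tweezers are let go and clamp the neck of the red tube's pin by their own spring, under its head (value of joint jaw_left between 0.03 and 0.1 rad and horizontal distance between tweezers and red_pin_top below 0.008 m and z of tweezers in the frame of red_pin_top between -0.027 and -0.014 m and contact force between the fingers and tweezers below 0.1 N), for 0.2 s.
2. with the tweezers clamped on it and upright, the pin is tugged up with at least 7 N, the weight of the tweezers included (drawn up 2 mm or more) for half a second (value of joint jaw_left between 0.03 and 0.1 rad and horizontal distance between tweezers and red_pin_top below 0.008 m and z of tweezers in the frame of red_pin_top between -0.027 and -0.014 m and value of joint red_pin above 0.002 m and angle between tweezers's own z axis and vertical below 0.3 rad), for 0.5 s.
At the end, for the whole second after the job is handed in: The tweezers stand by themselves clamped on the neck of the red tube's pin: jaw angle 0.03 to 0.10 rad, their origin within 8 mm of the pin's axis and 14 to 27 mm below its top, within 0.25 rad of upright, still and untouched; the pin is down within 1 mm (all of step 1 and value of joint red_pin below 0.001 m and angle between tweezers's own z axis and vertical below 0.25 rad and linear speed of tweezers below 0.02 m/s).
It fails at once if the red tube's pin is pulled with more than 13 N (drawn up more than 7 mm) (value of joint red_pin above 0.007 m).
It fails at once if the blue tube's pin is drawn up (more than 1.5 mm) (value of joint blue_pin above 0.0015 m).
It fails at once if the file, the hacksaw, the cup or the brass collar is pushed more than 30 mm (distance of any of file, hacksaw, cup, collar from where it was at the start of the episode above 0.03 m).
It also fails if it takes over 64 s, if anything falls off the work surface, if the arm or the gripper's body presses on something with over 40 N, if the wrist force passes 120 N, or if a joint passes its speed limit or range.

## Working session

There is one attempt and no reset: what is moved stays moved. The work goes in short steps, Python scripts to look and compute and a shell command to move; the robot and the scene stay as the last step left them, time stands still between calls to the robot, and variables do not carry over. Pictures are saved under pics/ and viewed, about 8 in all and at most 12, crops included, and the job is handed in when it is done.

```bash
ls; mkdir -p pics; python3 - <<'E'
from rig import r, capture
import cv2, pickle
print(r.observe())
for n in ("scene","side"):
    c=capture(n); pickle.dump(c,open(f"pics/{n}0.pkl","wb")); cv2.imwrite(f"pics/{n}0.png",c["color"][:,:,::-1]); print(n,c["fx"],c["D"],c["cam_to_world"])
E
```

```text
pics
{'t': 0.0, 'joint_pos': array([-1.31019348,  0.68998357, -0.19455126,  1.56630075,  0.15728951,
        0.90252585, -0.21511543]), 'dq': array([-0.00065875,  0.0010376 , -0.00062487, -0.00193997, -0.00156971,
        0.0018296 ,  0.00024555]), 'joint_torque': array([ 4.04141088e-05, -5.27570271e+01, -1.26695316e+00, -1.53422552e+01,
       -5.26579865e-02,  6.60515449e-03,  1.78096711e-04]), 'tcp_pos': array([140.42671736, 608.38272864, 237.92278094]), 'tcp_rot': array([ 6.07403810e-04,  7.82553086e-01,  6.22583195e-01, -6.80796296e-04]), 'wrist_force': array([-0.1587849 , -0.4334005 ,  0.56528762]), 'wrist_torque': array([-0.03806446, -0.03939329, -0.03365151]), 'grip_width': 88.03144528065795}
scene 618.1135951261688 [-0.01658282  0.          0.          0.          0.        ] [[-5.93545307e-01  5.87288868e-01 -5.50268802e-01  1.31555906e+03]
 [ 8.04757572e-01  4.40174217e-01 -3.98261107e-01  5.34041940e+02]
 [ 8.31982454e-03 -6.79218996e-01 -7.33888504e-01  1.10355909e+03]
 [ 0.00000000e+00  0.00000000e+00  0.00000000e+00  1.00000000e+00]]
side 520.4369397481307 [-0.14377038  0.          0.          0.          0.        ] [[ 8.47244517e-01 -3.92551133e-01  3.57883133e-01  1.45801818e+02]
 [-5.31056947e-01 -6.41731499e-01  5.53316548e-01 -6.51125588e+02]
 [ 1.24598420e-02 -6.58850735e-01 -7.52170500e-01  9.51381338e+02]
 [ 0.00000000e+00  0.00000000e+00  0.00000000e+00  1.00000000e+00]]
```

View pics/scene0.png

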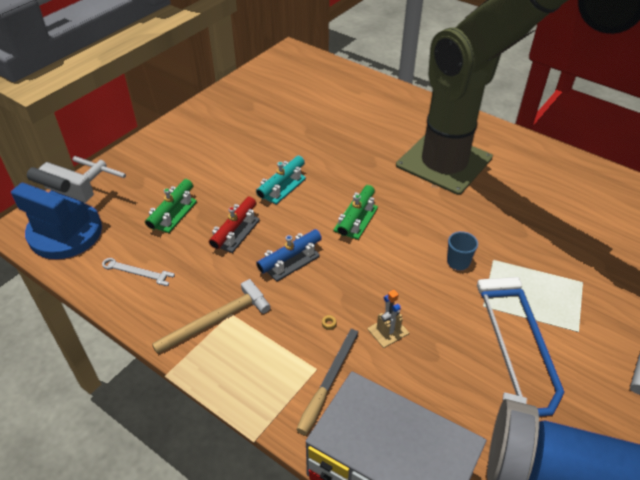

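View pics/side0.png

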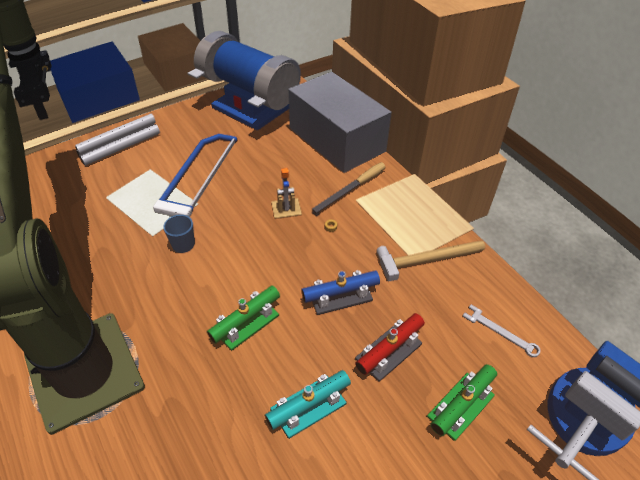

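The scene view shows the tweezers' orange tail at (392,295) and the red tube's pin at (235,213). In the side view they are at (285,174) and (393,335).

```bash
cat > h.py <<'E'
import numpy as np, cv2, pickle
def ray(c,uv):
    K=np.array([[c["fx"],0,c["cx"]],[0,c["fy"],c["cy"]],[0,0,1]])
    p=cv2.undistortPoints(np.array([[uv]],float),K,np.array(c["D"],float))[0,0]
    T=np.array(c["cam_to_world"]); d=T[:3,:3]@[p[0],p[1],1]
    return T[:3,3],d/np.linalg.norm(d)
def plane(c,uv,z):
    o,d=ray(c,uv); return o+d*(z-o[2])/d[2]
def tri(c1,a,c2,b):
    (o,d),(p,e)=ray(c1,a),ray(c2,b)
    s=np.linalg.lstsq(np.stack([d,-e],1),p-o,rcond=None)[0]
    q,w=o+d*s[0],p+e*s[1]; return (q+w)/2,np.linalg.norm(q-w)
def blob(c,lo,hi,box):
    x0,y0,x1,y1=box
    m=cv2.inRange(cv2.cvtColor(c["color"],cv2.COLOR_RGB2HSV),lo,hi)
    k=np.zeros_like(m);k[y0:y1,x0:x1]=m[y0:y1,x0:x1]
    ys,xs=np.nonzero(k); return np.stack([xs,ys],1).astype(float)
def pix(c,P):
    T=np.linalg.inv(np.array(c["cam_to_world"])); K=np.array([[c["fx"],0,c["cx"]],[0,c["fy"],c["cy"]],[0,0,1]])
    return cv2.projectPoints(np.array([P],float),cv2.Rodrigues(T[:3,:3])[0],T[:3,3],K,np.array(c["D"],float))[0].ravel()
E
python3 - <<'E'
from h import *
S=pickle.load(open("pics/scene0.pkl","rb"));D=pickle.load(open("pics/side0.pkl","rb"))
a=blob(S,(5,200,150),(16,255,255),(375,280,410,310));b=blob(D,(5,200,150),(16,255,255),(270,160,300,185))
print(len(a),len(b),a.mean(0),b.mean(0),tri(S,a.mean(0),D,b.mean(0)))
print("pin",tri(S,(236,208),D,(394,332)),plane(S,(236,208),81),plane(D,(394,332),81))
for c,box in((S,(200,185,265,255)),(D,(350,305,430,380))):
    m=cv2.inRange(cv2.cvtColor(c["color"],cv2.COLOR_RGB2HSV),(0,200,60),(4,255,255))|cv2.inRange(cv2.cvtColor(c["color"],cv2.COLOR_RGB2HSV),(176,200,60),(180,255,255))
    x0,y0,x1,y1=box;k=m[y0:y1,x0:x1];ys,xs=np.nonzero(k);p=np.float32(np.stack([xs+x0,ys+y0],1))
    R=cv2.minAreaRect(p);e=np.linalg.svd(p-p.mean(0),full_matrices=False)[2][0];t=(p-p.mean(0))@e
    A=plane(c,p.mean(0)+e*t.min(),42);B=plane(c,p.mean(0)+e*t.max(),42);print(len(p),A,B,np.linalg.norm(A-B),np.degrees(np.arctan2(*(B-A)[1::-1])))
cr=lambda c,x,y,w:cv2.resize(c["color"][y:y+w*3//4,x:x+w,::-1],(400,300),interpolation=cv2.INTER_CUBIC)
o=np.vstack([np.hstack([cr(S,350,280,80),cr(D,245,160,80)]),np.hstack([cr(S,195,190,80),cr(D,350,310,80)])])
cv2.imwrite("pics/crop0.png",o)
E
```

```text
33 25 [392.90909091 294.54545455] [284.56 170.4 ] (array([591.32191675, 187.13775657, 128.74914757]), np.float64(3.1734131894282784))
pin (array([ 559.4689214 , -281.70203909,   79.95586495]), np.float64(10.758418326766854)) [ 556.61560872 -276.89010613   81.        ] [ 562.85825974 -285.86458036   81.        ]
402 [ 478.34992863 -297.50027473   42.        ] [ 642.90541429 -270.29792215   42.        ] 166.78871618189743 9.386568502964748
950 [ 651.43205025 -270.88094831   42.        ] [ 482.24737546 -298.58921562   42.        ] 171.43862534860403 -170.69893987881008
```

View pics/crop0.png

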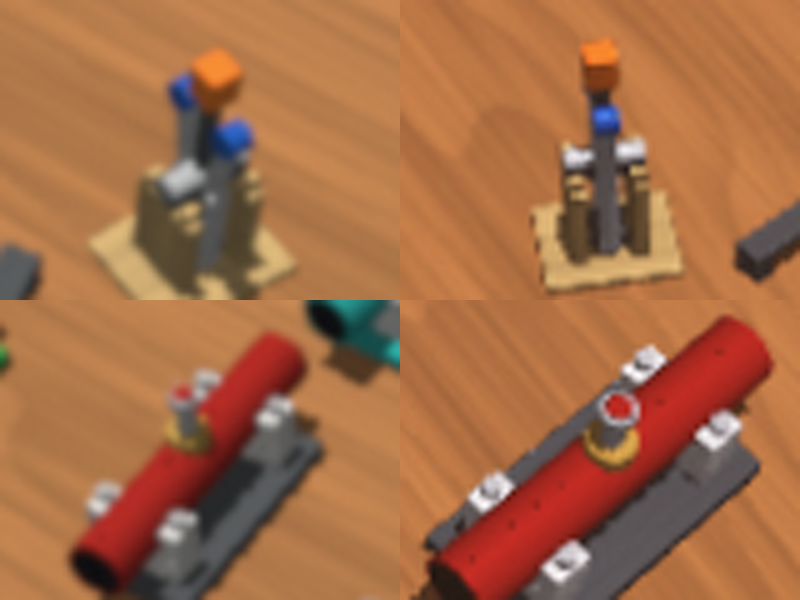

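Crop: the tail, the two blue pads and the stand are clear. The red pin's head (red disc) is at scene (231.6,209) and side (394,331.6).

```bash
python3 - <<'E'
from h import *
S=pickle.load(open("pics/scene0.pkl","rb"));D=pickle.load(open("pics/side0.pkl","rb"))
print("pin",tri(S,(231.7,209),D,(394,331.6)),plane(S,(231.7,209),81),plane(D,(394,331.6),81))
A=plane(S,(386.6,298.4),100);B=plane(S,(396.6,307.4),100);print("pads",A,B,np.linalg.norm(A-B),np.degrees(np.arctan2(*(B-A)[1::-1])))
A=plane(D,(274.6,217),8);B=plane(D,(301,213.6),8);print("edge",A,B,np.linalg.norm(A-B),np.degrees(np.arctan2(*(B-A)[1::-1])))
print("tail",plane(S,(392.9,294.5),122),plane(D,(284.6,170.4),122))
from scipy.spatial.transform import Rotation as R
from rig import r
q=r.observe()["tcp_rot"];print(R.from_quat(q,scalar_first=True).as_matrix().round(3))
E
python3 -m crank '[{"x":0}]' 1
```

```text
pin (array([ 564.20345964, -284.31691938,   79.20086873]), np.float64(0.19204661235153214)) [ 565.45827727 -282.8087182    81.        ] [ 563.41024059 -285.1393485    81.        ]
pads [588.02161697 170.96976351 100.        ] [595.64681402 200.05384433 100.        ] 30.06704819459577 75.3089741398898
edge [546.43651066 170.25810094   8.        ] [609.22296171 145.8585413    8.        ] 67.36079680378819 -21.2367168641455
tail [587.6780823  183.77882967 122.        ] [594.18602601 195.47749573 122.        ]
[[ 0.225  0.974 -0.   ]
 [ 0.974 -0.225 -0.002]
 [-0.002  0.    -1.   ]]invalid input
```

```bash
python3 -m crank '[{"x":-0.58,"y":1},{"x":-0.58,"y":1},{"x":-0.58,"y":1}]'
```

```text
invalid input
```

```bash
python3 -m crank '[{"x":-0.58,"y":1,"z":0,"ax":0,"ay":0,"az":0},{"x":-0.58,"y":1,"z":0,"ax":0,"ay":0,"az":0},{"x":-0.58,"y":1,"z":0,"ax":0,"ay":0,"az":0}]' 1
```

```text
t: 0.4
tcp_pos: [230.3, 525.0, 238.1]
tcp_rot: [0.003, 0.785, 0.62, -0.0]
wrist_force: [0.8, 0.2, -0.0]
grip_width: 87.9
```

```bash
python3 -m crank '[{"x":-0.58,"y":1,"z":0,"ax":0,"ay":0,"az":0},{"x":-0.58,"y":1,"z":0,"ax":0,"ay":0,"az":0},{"x":-0.58,"y":1,"z":0,"ax":0,"ay":0,"az":0}]' 1
python3 -m crank '[{"x":-0.58,"y":1,"z":0,"ax":0,"ay":0,"az":0},{"x":-0.58,"y":1,"z":0,"ax":0,"ay":0,"az":0},{"x":-0.58,"y":1,"z":0,"ax":0,"ay":0,"az":0}]' 1
python3 -m crank '[{"x":-0.58,"y":1,"z":0,"ax":0,"ay":0,"az":0},{"x":-0.58,"y":1,"z":0,"ax":0,"ay":0,"az":0},{"x":-0.58,"y":1,"z":0,"ax":0,"ay":0,"az":0}]' 1
python3 -m crank '[{"x":-0.58,"y":0.8,"z":0,"ax":0,"ay":0,"az":0},{"x":-0.58,"y":0.8,"z":0,"ax":0,"ay":0,"az":0},{"x":-0.58,"y":0.8,"z":0,"ax":0,"ay":0,"az":0},{"x":-0.58,"y":0.8,"z":0,"ax":0,"ay":0,"az":0},{"x":-0.58,"y":0.8,"z":0,"ax":0,"ay":0,"az":0}]' 1
python3 - <<'E'
from h import *
from rig import r, capture
c=capture("wrist");pickle.dump(c,open("pics/w1.pkl","wb"));cv2.imwrite("pics/w1.png",c["color"][:,:,::-1])
o=r.observe();print(o["tcp_pos"],o["tcp_rot"],c["fx"],c["cx"],c["cy"],c["D"],np.round(c["cam_to_world"],3).tolist())
E
```

```text
t: 0.7
tcp_pos: [314.1, 446.0, 238.3]
tcp_rot: [0.002, 0.785, 0.62, -0.0]
wrist_force: [-1.0, -0.1, 0.0]
grip_width: 88.4
t: 1.0
tcp_pos: [397.8, 367.4, 238.3]
tcp_rot: [0.002, 0.785, 0.62, -0.0]
wrist_force: [-0.4, 0.2, 0.1]
grip_width: 88.3
t: 1.3
tcp_pos: [481.9, 288.6, 238.4]
tcp_rot: [0.002, 0.785, 0.62, -0.0]
wrist_force: [0.3, -0.2, -0.2]
grip_width: 88.2
t: 1.8
tcp_pos: [541.5, 221.2, 238.6]
tcp_rot: [-0.001, 0.782, 0.624, 0.0]
wrist_force: [-0.5, 0.3, 0.5]
grip_width: 88.3
[541.48080465 221.25437551 238.73415201] [-1.00286505e-03  7.81332807e-01  6.24113793e-01  1.11997765e-04] 410.64773370630724 316.514686887442 231.78583303012684 [-0.09160054  0.          0.          0.          0.        ] [[0.222, 0.94, 0.261, 474.327], [0.975, -0.214, -0.059, 236.956], [0.0, 0.267, -0.964, 384.114], [0.0, 0.0, 0.0, 1.0]]
```

View pics/w1.png

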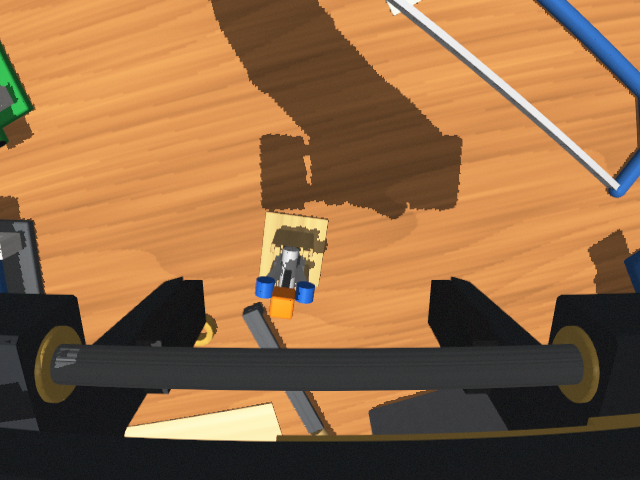

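Wrist view: blue pads at (265,287) and (305,292), tail at (282,302), stand base around (295,245). The yaw is nearly aligned with the gripper. I'll refine it.

```bash
cat >> h.py <<'E'
from scipy.spatial.transform import Rotation as Ro
def goal(o,tgt,yaw=0):
    "tool-frame shift to tgt (units of 100 mm); yaw=desired world angle of tool x, deg"
    M=Ro.from_quat(o["tcp_rot"],scalar_first=True).as_matrix()
    a=np.degrees(np.arctan2(M[1,0],M[0,0])); d=(yaw-a+90)%180-90
    return (M.T@(np.array(tgt)-o["tcp_pos"])/100).round(3),"toolx deg",a.round(2),"az",round(-d/180,4)
E
python3 - <<'E'
from h import *
from rig import r
c=pickle.load(open("pics/w1.pkl","rb"));S=pickle.load(open("pics/scene0.pkl","rb"))
p=blob(c,(105,150,60),(125,255,255),(245,265,330,310));L=p[p[:,0]<285].mean(0);R=p[p[:,0]>=285].mean(0)
A=plane(c,L,101);B=plane(c,R,101);print(L,R,A,B,"mid",(A+B)/2,np.linalg.norm(A-B),np.degrees(np.arctan2(*(B-A)[1::-1])))
a=blob(c,(5,200,150),(16,255,255),(260,280,310,325));print("tail",len(a),a.mean(0),plane(c,a.mean(0),124))
m=blob(c,(15,60,150),(30,160,255),(245,200,340,300));print(len(m))
r4=cv2.minAreaRect(np.float32(m));bx=cv2.boxPoints(r4);W=[plane(c,q,6)[:2] for q in bx];print(bx.round(0).tolist(),[np.degrees(np.arctan2(*(W[i+1]-W[i])[::-1])).round(1) for i in range(3)],[np.linalg.norm(W[i+1]-W[i]).round(1) for i in range(3)])
s=blob(S,(5,200,150),(16,255,255),(375,280,410,310)).mean(0);print(tri(c,a.mean(0),S,s))
E
```

```text
[264.56287425 286.82634731] [304.30612245 292.12827988] [583.93662776 172.47213475 101.        ] [594.621041  200.4046548 101.       ] mid [589.27883438 186.43839477 101.        ] 29.906226152264495 69.06774605824675
tail 123 [282.79674797 305.00813008] [591.01777125 186.56855811 124.        ]
2108
[[245.0, 299.0], [245.0, 211.0], [339.0, 211.0], [339.0, 299.0]] [np.float64(164.4), np.float64(77.2), np.float64(-11.9)] [np.float64(90.7), np.float64(88.8), np.float64(90.4)]
(array([590.49463552, 186.03234219, 125.62020197]), np.float64(1.6866443083990732))
```

```bash
python3 -c "
from h import *
from rig import r
print(goal(r.observe(),(590,186.5,160),69))"
```

```text
(array([-0.233,  0.551,  0.786]), 'toolx deg', np.float64(77.23), 'az', np.float64(0.0457))
```

```bash
python3 -m crank '[{"x":-0.233,"y":0.551,"z":0.4,"ax":0,"ay":0,"az":0.046},{"x":-0.233,"y":0.551,"z":0.786,"ax":0,"ay":0,"az":0.046},{"x":-0.233,"y":0.551,"z":0.786,"ax":0,"ay":0,"az":0.046},{"x":-0.233,"y":0.551,"z":0.786,"ax":0,"ay":0,"az":0.046},{"x":-0.233,"y":0.551,"z":0.786,"ax":0,"ay":0,"az":0.046}]' 1
python3 - <<'E'
from h import *
from rig import r,capture
print(goal(r.observe(),(590,186.5,81),69))
c=capture("wrist");cv2.imwrite("pics/w2.png",c["color"][:,:,::-1])
E
```

```text
t: 2.35
tcp_pos: [591.1, 186.4, 161.9]
tcp_rot: [-0.001, 0.825, 0.566, 0.001]
wrist_force: [1.0, 0.5, -0.4]
grip_width: 88.3
(array([-0.005, -0.011,  0.809]), 'toolx deg', np.float64(68.91), 'az', np.float64(-0.0005))
```

View pics/w2.png

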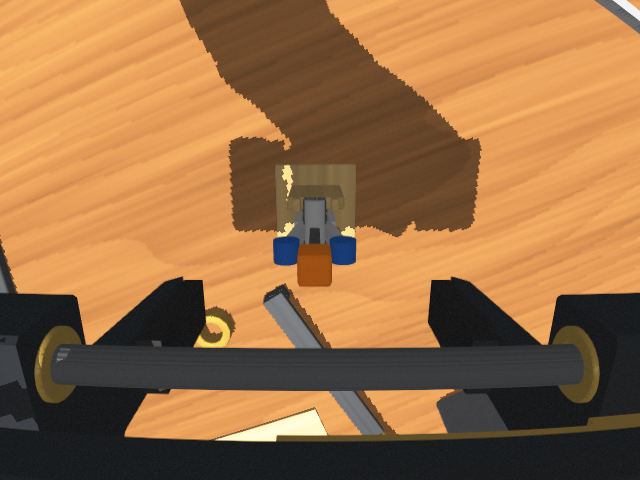

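Wrist view: tail (314,265) and pads (286,250), (343,250) are centred between the fingers and square to them. Descending and squeezing.

```bash
python3 -m crank '[{"x":0,"y":-0.01,"z":0.4,"ax":0,"ay":0,"az":0},{"x":0,"y":-0.01,"z":0.8,"ax":0,"ay":0,"az":0},{"x":0,"y":-0.01,"z":0.8,"ax":0,"ay":0,"az":0},{"x":0,"y":-0.01,"z":0.8,"ax":0,"ay":0,"az":0},{"x":0,"y":-0.01,"z":0.8,"ax":0,"ay":0,"az":0}]' 1
python3 -m crank '[{"x":0,"y":0,"z":0,"ax":0,"ay":0,"az":0},{"x":0,"y":0,"z":0,"ax":0,"ay":0,"az":0},{"x":0,"y":0,"z":0,"ax":0,"ay":0,"az":0},{"x":0,"y":0,"z":0,"ax":0,"ay":0,"az":0},{"x":0,"y":0,"z":0,"ax":0,"ay":0,"az":0},{"x":0,"y":0,"z":0,"ax":0,"ay":0,"az":0},{"x":0,"y":0,"z":0,"ax":0,"ay":0,"az":0},{"x":0,"y":0,"z":0,"ax":0,"ay":0,"az":0}]' -0.6
python3 -m crank '[{"x":0,"y":0,"z":0,"ax":0,"ay":0,"az":0},{"x":0,"y":0,"z":0,"ax":0,"ay":0,"az":0},{"x":0,"y":0,"z":0,"ax":0,"ay":0,"az":0},{"x":0,"y":0,"z":0,"ax":0,"ay":0,"az":0}]'
python3 - <<'E'
from h import *
from rig import r,capture
o=r.observe();print(o["grip_width"],o["wrist_force"])
c=capture("side");pickle.dump(c,open("pics/s2.pkl","wb"));d=capture("scene");pickle.dump(d,open("pics/c2.pkl","wb"))
print(pix(c,(590,186.5,100)),pix(d,(590,186.5,100)))
E
```

```text
t: 2.9
tcp_pos: [592.2, 185.0, 83.0]
tcp_rot: [0.0, 0.825, 0.565, 0.002]
wrist_force: [0.2, -0.7, 0.1]
grip_width: 88.1
t: 3.7
tcp_pos: [591.2, 184.8, 81.4]
tcp_rot: [-0.0, 0.825, 0.565, 0.001]
wrist_force: [-1.8, 0.9, 11.4]
grip_width: 26.3
t: 4.1
tcp_pos: [591.3, 184.9, 81.7]
tcp_rot: [-0.0, 0.825, 0.565, 0.001]
wrist_force: [-1.6, 1.1, 10.0]
grip_width: 22.9
22.86372909701275 [-1.64160067  1.11126496 10.00713438]
[285.23050194 179.92260626] [392.44978782 302.53659997]
```

```bash
python3 - <<'E'
from h import *
c=pickle.load(open("pics/s2.pkl","rb"))["color"];d=pickle.load(open("pics/c2.pkl","rb"))["color"]
cr=lambda c,x,y,w:cv2.resize(c[y:y+w,x:x+w,::-1],(400,400),interpolation=cv2.INTER_CUBIC)
cv2.imwrite("pics/v2.png",np.hstack([cr(c,245,145,80),cr(d,352,265,80)]))
E
```

```text
(no output)
```

View pics/v2.png

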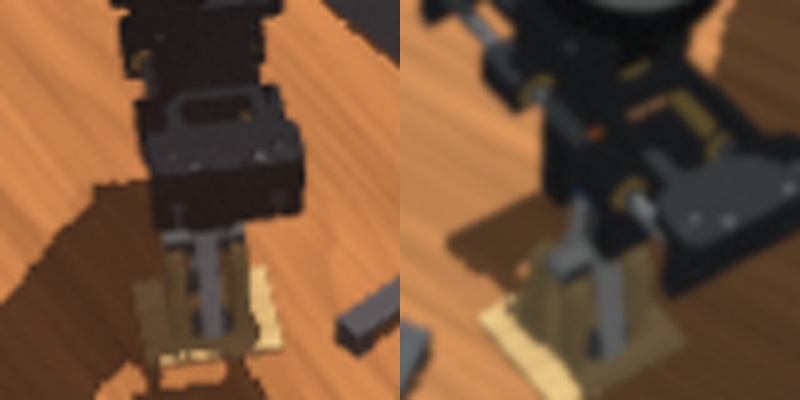

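The tool is upright and squeezed between the fingers. The 10 N upward force is the pads rising as the arms pivot. Lifting.

```bash
python3 -m crank '[{"x":0,"y":0,"z":-0.05,"ax":0,"ay":0,"az":0},{"x":0,"y":0,"z":-0.15,"ax":0,"ay":0,"az":0},{"x":0,"y":0,"z":-0.3,"ax":0,"ay":0,"az":0},{"x":0,"y":0,"z":-0.5,"ax":0,"ay":0,"az":0},{"x":0,"y":0,"z":-0.75,"ax":0,"ay":0,"az":0},{"x":0,"y":0,"z":-1,"ax":0,"ay":0,"az":0},{"x":0,"y":0,"z":-1,"ax":0,"ay":0,"az":0},{"x":0,"y":0,"z":-1,"ax":0,"ay":0,"az":0}]'
python3 - <<'E'
from h import *
from rig import r,capture
d=capture("scene");w=capture("wrist");pickle.dump(d,open("pics/c3.pkl","wb"));pickle.dump(w,open("pics/w3.pkl","wb"))
o=r.observe();u=pix(d,o["tcp_pos"]).astype(int);print(u)
x,y=u[0]-50,u[1]-40
k=cv2.resize(d["color"][y:y+100,x:x+100,::-1],(400,400),interpolation=cv2.INTER_CUBIC)
cv2.imwrite("pics/v3.png",np.hstack([k,cv2.resize(w["color"][130:430,170:470,::-1],(400,400))]))
for y in (9.3,99.3,9.3-180,69): print(y,goal(o,(564,-284.2,200),y))
print(o["joint_pos"])
E
```

```text
t: 5.0
tcp_pos: [590.7, 183.7, 180.8]
tcp_rot: [0.0, 0.826, 0.564, 0.001]
wrist_force: [0.2, -0.5, -1.4]
grip_width: 22.9
[394 276]
9.3 (array([-4.451,  1.456, -0.204]), 'toolx deg', np.float64(68.73), 'az', np.float64(0.3302))
99.3 (array([-4.451,  1.456, -0.204]), 'toolx deg', np.float64(68.73), 'az', np.float64(-0.1698))
-170.7 (array([-4.451,  1.456, -0.204]), 'toolx deg', np.float64(68.73), 'az', np.float64(0.3302))
69 (array([-4.451,  1.456, -0.204]), 'toolx deg', np.float64(68.73), 'az', np.float64(-0.0015))
[-0.26150535  0.75349286 -0.20567994  1.64428314  0.20271233  0.76690335
  0.63981724]
```

View pics/v3.png

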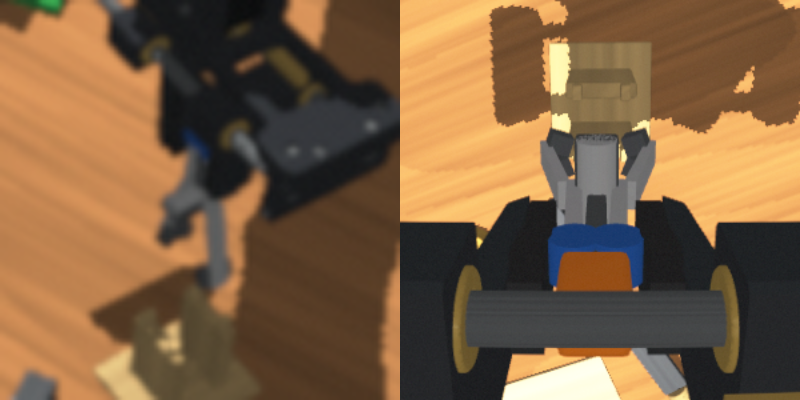

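Scene and wrist views: the tweezers are held upright with the jaws open (tips near crop (557,140) and (640,140)), clear of the stand. Carrying them to the red pin at the same yaw.

```bash
python3 -m crank '[{"x":-0.2,"y":0.07,"z":-0.2,"ax":0,"ay":0,"az":0},{"x":-0.5,"y":0.17,"z":-0.2,"ax":0,"ay":0,"az":0},{"x":-0.9,"y":0.29,"z":-0.2,"ax":0,"ay":0,"az":0}]'
python3 -m crank '[{"x":-0.3,"y":0.1,"z":0,"ax":0,"ay":0,"az":0},{"x":-0.6,"y":0.2,"z":0,"ax":0,"ay":0,"az":0},{"x":-0.9,"y":0.3,"z":0,"ax":0,"ay":0,"az":0}]'
python3 -m crank '[{"x":-0.3,"y":0.1,"z":0,"ax":0,"ay":0,"az":0},{"x":-0.6,"y":0.2,"z":0,"ax":0,"ay":0,"az":0},{"x":-0.9,"y":0.3,"z":0,"ax":0,"ay":0,"az":0}]'
python3 -m crank '[{"x":-0.3,"y":0.1,"z":0,"ax":0,"ay":0,"az":0},{"x":-0.6,"y":0.2,"z":0,"ax":0,"ay":0,"az":0},{"x":-0.9,"y":0.3,"z":0,"ax":0,"ay":0,"az":0}]'
python3 -m crank '[{"x":-0.3,"y":0.1,"z":0,"ax":0,"ay":0,"az":0},{"x":-0.6,"y":0.2,"z":0,"ax":0,"ay":0,"az":0},{"x":-0.75,"y":0.25,"z":0,"ax":0,"ay":0,"az":0},{"x":-0.85,"y":0.27,"z":0,"ax":0,"ay":0,"az":0},{"x":-0.85,"y":0.27,"z":0,"ax":0,"ay":0,"az":0},{"x":-0.85,"y":0.27,"z":0,"ax":0,"ay":0,"az":0},{"x":-0.85,"y":0.27,"z":0,"ax":0,"ay":0,"az":0}]'
python3 - <<'E'
from h import *
from rig import r,capture
w=capture("wrist");pickle.dump(w,open("pics/w4.pkl","wb"));o=r.observe();print(goal(o,(564,-284.2,200),69),o["joint_pos"])
cv2.imwrite("pics/w4.png",w["color"][:,:,::-1])
for z in (127,): print(pix(w,(o["tcp_pos"][0],o["tcp_pos"][1],z)),pix(w,(564,-284.2,81)))
E
```

```text
t: 5.4
tcp_pos: [584.6, 90.7, 199.4]
tcp_rot: [-0.001, 0.824, 0.566, 0.0]
wrist_force: [0.5, -0.9, -0.5]
grip_width: 22.9
t: 5.7
tcp_pos: [579.2, -6.8, 198.8]
tcp_rot: [-0.001, 0.825, 0.564, -0.001]
wrist_force: [1.1, -0.5, -0.6]
grip_width: 22.5
t: 6.0
tcp_pos: [574.5, -101.3, 198.7]
tcp_rot: [-0.001, 0.825, 0.564, -0.001]
wrist_force: [1.0, -0.4, -0.5]
grip_width: 23.0
t: 6.3
tcp_pos: [569.8, -195.9, 198.7]
tcp_rot: [-0.001, 0.825, 0.564, -0.001]
wrist_force: [-0.2, 0.2, -1.2]
grip_width: 22.9
t: 7.0
tcp_pos: [565.7, -281.5, 200.1]
tcp_rot: [-0.001, 0.825, 0.566, 0.001]
wrist_force: [0.4, -0.5, 0.4]
grip_width: 22.6
(array([-0.028, -0.007,  0.002]), 'toolx deg', np.float64(68.88), 'az', np.float64(-0.0007)) [ 0.54466942  0.75016732 -0.28410268  1.57883876  0.25571407  0.84954196
  1.3654201 ]
[314.91700536 246.27369426] [310.90273094 224.29377197]
```

View pics/w4.png

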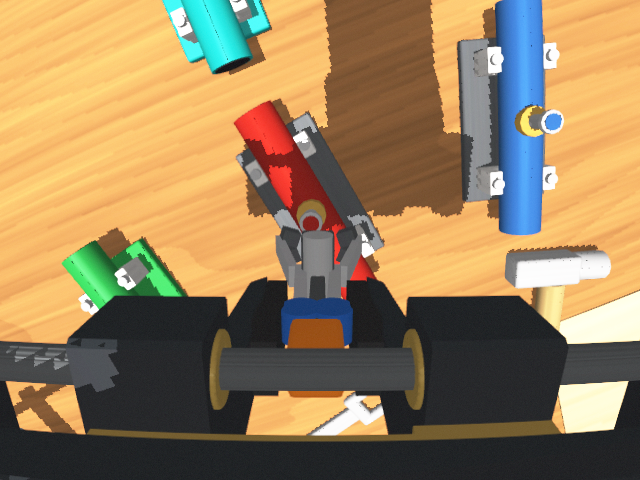

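The pin head shows at about (311,222), against the predicted (310.9,224.3). The jaw tips are near (288,240) and (350,240). Zooming before I descend.

```bash
python3 - <<'E'
from h import *
w=pickle.load(open("pics/w4.pkl","rb"))
cv2.imwrite("pics/w4z.png",cv2.resize(w["color"][190:310,240:400,::-1],(800,600),interpolation=cv2.INTER_CUBIC))
E
```

```text
(no output)
```

View pics/w4z.png

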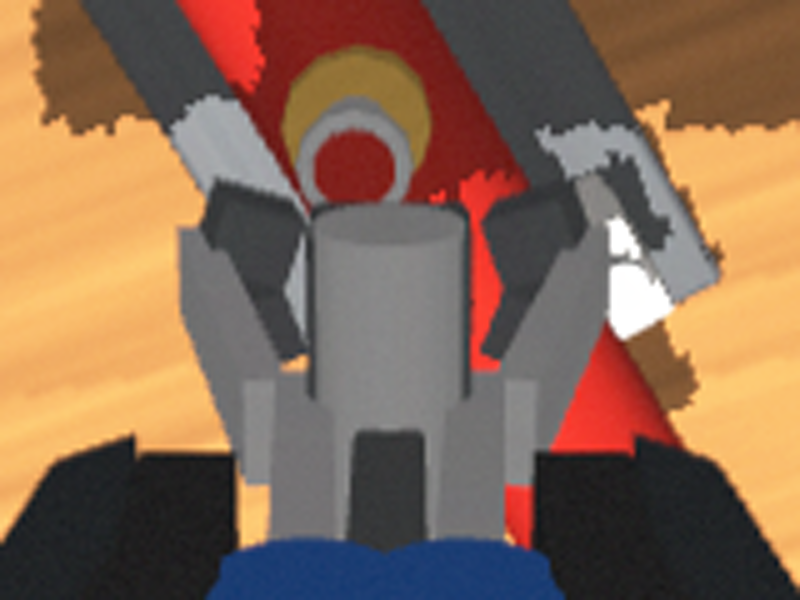

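```bash
python3 - <<'E'
from h import *
from rig import r
w=pickle.load(open("pics/w4.pkl","rb"));o=r.observe();M=Ro.from_quat(o["tcp_rot"],scalar_first=True).as_matrix()
f=lambda uv:(240+uv[0]/5,190+uv[1]/5)
rel=lambda P:(M.T@(P-o["tcp_pos"])).round(1)
for n,uv,z in(("outer far L",(215,180),137),("outer far R",(575,178),137),("inner far L",(303,215),137),("inner far R",(485,210),137),("near inner L",(305,355),130),("near inner R",(485,355),130),("crossblk far",(390,240),183),("pads",(386,545),219),("pin",(355,170),81)):
    print(n,rel(plane(w,f(uv),z)))
S=pickle.load(open("pics/scene0.pkl","rb"))
print(plane(w,f((355,170)),81),tri(w,f((355,170)),S,(231.7,209)))
E
```

```text
outer far L [-16.8 -14.3  63.2]
outer far R [ 21.  -14.6  63.2]
inner far L [ -7.6 -10.5  63.2]
inner far R [ 11.6 -11.1  63.2]
near inner L [-7.8  7.7 70.2]
near inner R [12.2  7.7 70.2]
crossblk far [  1.5 -21.4  17.2]
pads [  1.1 -10.6 -18.8]
pin [ -2.9  -0.9 119.2]
[ 563.83521189 -284.0662506    81.        ] (array([ 564.21681301, -284.21563358,   79.28598494]), np.float64(0.07787808136945039))
```

```bash
python3 -m crank '[{"x":-0.049,"y":0.006,"z":0.1,"ax":0,"ay":0,"az":0},{"x":-0.049,"y":0.006,"z":0.25,"ax":0,"ay":0,"az":0},{"x":-0.049,"y":0.006,"z":0.35,"ax":0,"ay":0,"az":0},{"x":-0.049,"y":0.006,"z":0.35,"ax":0,"ay":0,"az":0},{"x":-0.049,"y":0.006,"z":0.35,"ax":0,"ay":0,"az":0},{"x":-0.049,"y":0.006,"z":0.35,"ax":0,"ay":0,"az":0}]'
python3 - <<'E'
from h import *
from rig import r,capture
w=capture("wrist");d=capture("side");pickle.dump(w,open("pics/w5.pkl","wb"));pickle.dump(d,open("pics/s5.pkl","wb"));o=r.observe();print(o["tcp_pos"])
print(pix(d,(564,-284,90)))
cv2.imwrite("pics/w5z.png",np.hstack([cv2.resize(w["color"][200:300,260:380,::-1],(480,400),interpolation=cv2.INTER_CUBIC),cv2.resize(d["color"][285:365,360:424,::-1],(320,400),interpolation=cv2.INTER_CUBIC)]))
E
```

```text
t: 7.65
tcp_pos: [564.4, -288.7, 165.6]
tcp_rot: [0.0, 0.825, 0.564, 0.0]
wrist_force: [-0.3, 0.4, -0.7]
grip_width: 22.8
[ 564.37536884 -288.728409    165.71678071]
[394.47455068 328.59498101]
```

View pics/w5z.png

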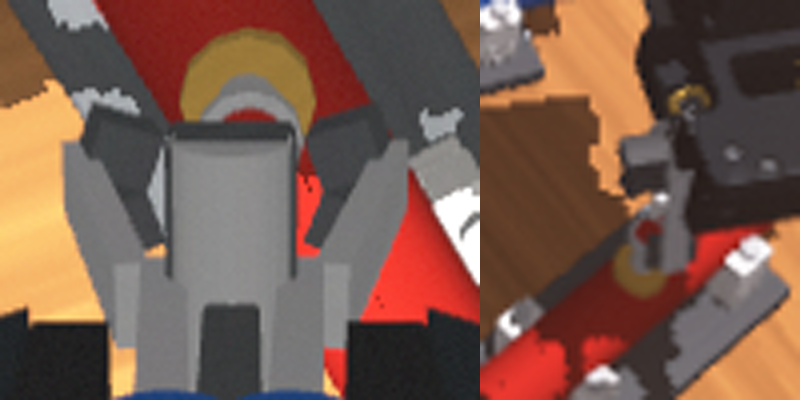

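Close view: the head centre (crop x 251) is about 2.2 mm to +x of the jaw middle (crop x 235), because the last lag got over-corrected. Correcting, then lowering.

```bash
python3 -m crank '[{"x":0.022,"y":-0.006,"z":0,"ax":0,"ay":0,"az":0},{"x":0.022,"y":-0.006,"z":0.03,"ax":0,"ay":0,"az":0},{"x":0.022,"y":-0.006,"z":0.06,"ax":0,"ay":0,"az":0},{"x":0.022,"y":-0.006,"z":0.09,"ax":0,"ay":0,"az":0},{"x":0.022,"y":-0.006,"z":0.12,"ax":0,"ay":0,"az":0},{"x":0.022,"y":-0.006,"z":0.15,"ax":0,"ay":0,"az":0},{"x":0.022,"y":-0.006,"z":0.15,"ax":0,"ay":0,"az":0},{"x":0.022,"y":-0.006,"z":0.15,"ax":0,"ay":0,"az":0}]'
python3 - <<'E'
from h import *
from rig import r
o=r.observe();print(o["wrist_force"],goal(o,(563.9,-284.1,133.5),69))
E
```

```text
t: 8.55
tcp_pos: [564.1, -286.4, 150.0]
tcp_rot: [-0.0, 0.825, 0.564, -0.0]
wrist_force: [0.2, 0.3, -1.0]
grip_width: 22.5
[ 0.24344424  0.31686807 -1.0164232 ] (array([ 0.02 , -0.01 ,  0.165]), 'toolx deg', np.float64(68.73), 'az', np.float64(-0.0015))
```

```bash
python3 -m crank '[{"x":0,"y":0,"z":0.04,"ax":0,"ay":0,"az":0},{"x":0,"y":0,"z":0.08,"ax":0,"ay":0,"az":0},{"x":0,"y":0,"z":0.12,"ax":0,"ay":0,"az":0},{"x":0,"y":0,"z":0.15,"ax":0,"ay":0,"az":0},{"x":0,"y":0,"z":0.165,"ax":0,"ay":0,"az":0},{"x":0,"y":0,"z":0.165,"ax":0,"ay":0,"az":0},{"x":0,"y":0,"z":0.165,"ax":0,"ay":0,"az":0},{"x":0,"y":0,"z":0.165,"ax":0,"ay":0,"az":0}]'
python3 - <<'E'
from h import *
from rig import r,capture
w=capture("wrist");d=capture("side");s=capture("scene");o=r.observe();print(o["tcp_pos"],o["wrist_force"],o["wrist_torque"])
f=lambda c,x,y,W,H,a,b:cv2.resize(c["color"][y:y+H,x:x+W,::-1],(a,b),interpolation=cv2.INTER_CUBIC)
cv2.imwrite("pics/v6.png",np.hstack([f(w,260,200,120,100,360,300),f(d,370,300,48,60,240,300),f(s,205,170,60,90,200,300)]))
E
```

```text
t: 9.35
tcp_pos: [564.3, -286.4, 133.7]
tcp_rot: [0.0, 0.825, 0.564, 0.0]
wrist_force: [-0.8, -1.3, -1.2]
grip_width: 22.8
[ 564.23874968 -286.3965806   133.73457076] [ 0.00576749  0.49775136 -0.34106393] [-0.03993001 -0.03501878 -0.01754097]
```

View pics/v6.png

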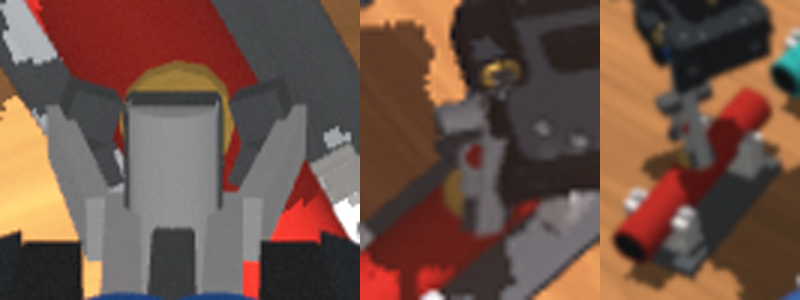

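The boss is centred between the open jaws (crop x 179 against 178) and no contact force shows. Letting go in stages.

```bash
Z='x'; python3 -m crank '[{"x":0,"y":0,"z":0,"ax":0,"ay":0,"az":0},{"x":0,"y":0,"z":0,"ax":0,"ay":0,"az":0},{"x":0,"y":0,"z":0,"ax":0,"ay":0,"az":0},{"x":0,"y":0,"z":0,"ax":0,"ay":0,"az":0},{"x":0,"y":0,"z":0,"ax":0,"ay":0,"az":0}]' -0.25
python3 -m crank '[{"x":0,"y":0,"z":0,"ax":0,"ay":0,"az":0},{"x":0,"y":0,"z":0,"ax":0,"ay":0,"az":0},{"x":0,"y":0,"z":0,"ax":0,"ay":0,"az":0},{"x":0,"y":0,"z":0,"ax":0,"ay":0,"az":0},{"x":0,"y":0,"z":0,"ax":0,"ay":0,"az":0}]' -0.08
python3 -m crank '[{"x":0,"y":0,"z":0,"ax":0,"ay":0,"az":0},{"x":0,"y":0,"z":0,"ax":0,"ay":0,"az":0},{"x":0,"y":0,"z":0,"ax":0,"ay":0,"az":0},{"x":0,"y":0,"z":0,"ax":0,"ay":0,"az":0},{"x":0,"y":0,"z":0,"ax":0,"ay":0,"az":0},{"x":0,"y":0,"z":0,"ax":0,"ay":0,"az":0},{"x":0,"y":0,"z":0,"ax":0,"ay":0,"az":0},{"x":0,"y":0,"z":0,"ax":0,"ay":0,"az":0},{"x":0,"y":0,"z":0,"ax":0,"ay":0,"az":0},{"x":0,"y":0,"z":0,"ax":0,"ay":0,"az":0}]' 1
python3 - <<'E'
from h import *
from rig import r,capture
w=capture("wrist");d=capture("side");s=capture("scene");o=r.observe();print(o["tcp_pos"],o["wrist_force"])
pickle.dump((w,d,s),open("pics/7.pkl","wb"))
f=lambda c,x,y,W,H,a,b:cv2.resize(c["color"][y:y+H,x:x+W,::-1],(a,b),interpolation=cv2.INTER_CUBIC)
cv2.imwrite("pics/v7.png",np.hstack([f(w,240,200,160,133,360,300),f(d,360,280,56,70,240,300),f(s,205,160,60,90,200,300)]))
E
```

```text
t: 10.0
tcp_pos: [564.2, -286.4, 133.6]
tcp_rot: [-0.0, 0.825, 0.564, 0.0]
wrist_force: [0.4, -0.3, -0.1]
grip_width: 33.5
t: 10.5
tcp_pos: [564.2, -286.4, 133.7]
tcp_rot: [0.0, 0.826, 0.564, 0.0]
wrist_force: [0.2, -0.2, 0.6]
grip_width: 40.8
t: 11.5
tcp_pos: [564.1, -286.4, 133.6]
tcp_rot: [-0.0, 0.825, 0.564, 0.0]
wrist_force: [-0.3, -1.1, -1.0]
grip_width: 88.2
[ 564.17034944 -286.35024801  133.578386  ] [ 0.46053483  1.06416017 -0.36569883]
```

View pics/v7.png

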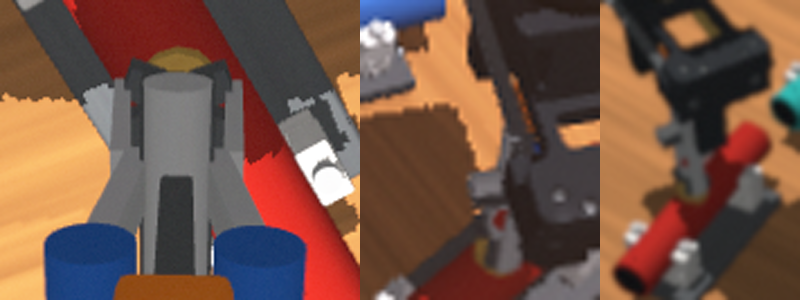

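The tweezers are clamped on the neck and upright, the fingers are clear and about zero force is read. I've now viewed 12 pictures, so from here I measure only. Rising, turning 90° and measuring the tail.

```bash
python3 -m crank '[{"x":0,"y":0,"z":-0.15,"ax":0,"ay":0,"az":0},{"x":0,"y":0,"z":-0.4,"ax":0,"ay":0,"az":0},{"x":0,"y":0,"z":-0.8,"ax":0,"ay":0,"az":0},{"x":0,"y":0,"z":-0.8,"ax":0,"ay":0,"az":0},{"x":0,"y":0,"z":-0.8,"ax":0,"ay":0,"az":0}]' 1
cat > m.py <<'E'
from h import *
from rig import r,capture
w=capture("wrist");s=capture("scene");o=r.observe();T=o["tcp_pos"]
M=Ro.from_quat(o["tcp_rot"],scalar_first=True).as_matrix()
a=blob(w,(5,180,90),(18,255,255),(200,180,440,470));b=blob(s,(5,180,90),(18,255,255),(205,150,265,230))
print("w blob",len(a),a.mean(0) if len(a) else 0,a.min(0),a.max(0)); q=cv2.minAreaRect(np.float32(a));print(q)
p=plane(w,q[0],182);print("tail w",p,(M.T@(p-T)).round(1))
p=blob(w,(105,150,40),(125,255,255),(200,180,440,400));print("blue",len(p),p.min(0) if len(p) else 0,p.max(0) if len(p) else 0)
if len(b): print("s blob",len(b),b.mean(0),tri(w,a.mean(0),s,b.mean(0)),plane(s,b.mean(0),176))
print(T,o["joint_pos"][6])
E
python3 m.py
```

```text
t: 12.15
tcp_pos: [564.8, -286.7, 215.4]
tcp_rot: [0.001, 0.826, 0.564, 0.001]
wrist_force: [0.3, 0.2, -0.7]
grip_width: 88.2
w blob 1443 [317.97990298 262.5959806 ] [299. 193.] [384. 297.]
((346.789794921875, 246.0548858642578), (89.43412017822266, 91.67872619628906), 13.815024375915527)
tail w [ 558.35785193 -268.73545688  182.        ] [ 14.4 -11.1  31.2]
blue 1098 [281. 234.] [354. 262.]
s blob 66 [229.86363636 184.45454545] (array([ 565.83715466, -283.1207215 ,  160.36189265]), np.float64(8.527358332511076)) [ 577.03544305 -265.16831976  176.        ]
[ 563.52209612 -286.20547858  213.22530049] 1.375316179836778
```

```bash
python3 -m crank '[{"x":0,"y":0,"z":0,"ax":0,"ay":0,"az":0.047},{"x":0,"y":0,"z":0,"ax":0,"ay":0,"az":0.094},{"x":0,"y":0,"z":0,"ax":0,"ay":0,"az":0.14},{"x":0,"y":0,"z":0,"ax":0,"ay":0,"az":0.187},{"x":0,"y":0,"z":0,"ax":0,"ay":0,"az":0.234},{"x":0,"y":0,"z":0,"ax":0,"ay":0,"az":0.28},{"x":0,"y":0,"z":0,"ax":0,"ay":0,"az":0.327},{"x":0,"y":0,"z":0,"ax":0,"ay":0,"az":0.374},{"x":0,"y":0,"z":0,"ax":0,"ay":0,"az":0.42},{"x":0,"y":0,"z":0,"ax":0,"ay":0,"az":0.465},{"x":0,"y":0,"z":0,"ax":0,"ay":0,"az":0.5},{"x":0,"y":0,"z":0,"ax":0,"ay":0,"az":0.5}]' 1
python3 -m crank '[{"x":0,"y":0,"z":0,"ax":0,"ay":0,"az":0},{"x":0,"y":0,"z":0,"ax":0,"ay":0,"az":0},{"x":0,"y":0,"z":0,"ax":0,"ay":0,"az":0}]' 1
python3 m.py
```

```text
t: 13.45
tcp_pos: [563.5, -285.8, 212.2]
tcp_rot: [-0.0, 0.983, -0.185, -0.001]
wrist_force: [-0.1, 0.5, -0.2]
grip_width: 88.1
t: 13.75
tcp_pos: [564.0, -286.4, 213.4]
tcp_rot: [-0.0, 0.983, -0.184, -0.0]
wrist_force: [-0.3, 0.9, -1.6]
grip_width: 88.3
w blob 1515 [312.08976898 267.41914191] [217. 180.] [397. 289.]
((316.9813232421875, 247.94699096679688), (85.55220794677734, 191.7289581298828), 73.71121978759766)
tail w [ 568.46613085 -274.60193894  182.        ] [ -0.2 -12.6  31.5]
blue 601 [303. 217.] [326. 242.]
s blob 63 [230.06349206 181.76190476] (array([ 558.05349179, -287.88769044,  159.70770738]), np.float64(5.6808849453301615)) [ 569.81888888 -271.11880167  176.        ]
[ 564.08669265 -286.44527718  213.54207281] 0.15916346117972127
```

```bash
cat > m2.py <<'E'
from h import *
from rig import r,capture
w=capture("wrist");o=r.observe();T=o["tcp_pos"];M=Ro.from_quat(o["tcp_rot"],scalar_first=True).as_matrix()
h=cv2.cvtColor(w["color"],cv2.COLOR_RGB2HSV)
for n,lo,hi in(("orange",(8,180,60),(16,255,255)),("blue",(105,150,40),(125,255,255))):
    m=cv2.inRange(h,lo,hi);m[470:]=0;m[:180]=0;m[:,:200]=0;m[:,440:]=0
    N,_,st,ce=cv2.connectedComponentsWithStats(m)
    for i in np.argsort(-st[1:,4])[:2]+1:
        print(n,st[i].tolist(),ce[i].round(1))
        if n=="orange" and st[i,4]>500:
            print(np.unique(h[m>0][:,2]//16,return_counts=True))
            x,y,W,H,_=st[i]; ys=np.nonzero(m[:,x+W//2])[0]
            for z in(184,):
                for uv in((x,y+H-2),(x+W-1,y+H-2),(x+W/2,y+H-1)): 
                    p=plane(w,uv,z);print(uv,p.round(1),(M.T@(p-T)).round(1))
            v=h[y-2:y+H+2,x+W//2].tolist();print([a[2] for a in v])
print(T)
E
python3 m2.py
```

```text
orange [297, 247, 35, 43, 1461] [314.1 268.2]
(array([ 6,  7,  8,  9, 10, 11, 12, 13], dtype=uint8), array([  1,  49, 380, 967,  64,   4,   1,   2]))
(np.int32(297), np.int32(288)) [ 553.2 -288.9  184. ] [-9.3  6.2 29.6]
(np.int32(331), np.int32(288)) [ 567.8 -294.5  184. ] [ 6.4  6.2 29.6]
(np.float64(314.5), np.int32(289)) [ 560.5 -292.2  184. ] [-1.3  6.7 29.6]
[46, 93, 123, 131, 129, 128, 129, 130, 130, 129, 131, 131, 134, 143, 150, 155, 156, 159, 157, 157, 157, 158, 157, 159, 158, 159, 158, 159, 158, 158, 158, 158, 159, 160, 157, 158, 160, 158, 157, 158, 156, 159, 157, 152, 160, 217, 227]
orange [302, 215, 1, 2, 2] [302.  215.5]
blue [303, 217, 24, 26, 608] [314.2 229.5]
[ 564.11278443 -286.426806    213.60212152]
```

Tail top face measures 15.7 mm wide (expected 16), offset (-1.4,-1.4) mm in the tool frame. That agrees with the pin position to about 1 mm. Descending and pinching the tail.

```bash
python3 -m crank '[{"x":-0.012,"y":-0.016,"z":0,"ax":0,"ay":0,"az":0},{"x":-0.012,"y":-0.016,"z":0.2,"ax":0,"ay":0,"az":0},{"x":-0.012,"y":-0.016,"z":0.4,"ax":0,"ay":0,"az":0},{"x":-0.012,"y":-0.016,"z":0.545,"ax":0,"ay":0,"az":0},{"x":-0.012,"y":-0.016,"z":0.545,"ax":0,"ay":0,"az":0},{"x":-0.012,"y":-0.016,"z":0.545,"ax":0,"ay":0,"az":0},{"x":-0.012,"y":-0.016,"z":0.545,"ax":0,"ay":0,"az":0},{"x":-0.012,"y":-0.016,"z":0.545,"ax":0,"ay":0,"az":0}]' 1
python3 m2.py | grep -v array
python3 -c "
from rig import r
import numpy as np
print(r.observe()['wrist_force'])"
```

```text
t: 14.7
tcp_pos: [564.2, -284.8, 160.1]
tcp_rot: [0.0, 0.983, -0.185, 0.001]
wrist_force: [-0.3, -0.5, 0.4]
grip_width: 88.2
orange [291, 294, 48, 54, 2473] [314.5 321.5]
(np.int32(291), np.int32(346)) [ 554.4 -285.4  184. ] [ -8.8   4.2 -24.1]
(np.int32(338), np.int32(346)) [ 569.1 -291.1  184. ] [  7.    4.2 -24.1]
(np.float64(315.0), np.int32(347)) [ 561.8 -288.7  184. ] [ -0.7   4.5 -24.1]
[52, 49, 110, 135, 137, 140, 140, 141, 139, 137, 139, 139, 140, 141, 140, 140, 139, 140, 140, 141, 140, 140, 140, 143, 150, 157, 163, 166, 168, 168, 168, 169, 168, 169, 169, 170, 170, 170, 169, 170, 169, 170, 168, 169, 170, 171, 170, 171, 170, 170, 167, 172, 169, 168, 169, 151, 99, 54]
orange [210, 295, 5, 5, 5] [212. 297.]
blue [300, 251, 31, 36, 1072] [315.  268.7]
[ 564.09646612 -284.70407909  159.93453511]
[-0.6215054  -0.03365378  0.37405618]
```

```bash
python3 -m crank '[{"x":-0.008,"y":0,"z":0,"ax":0,"ay":0,"az":0},{"x":-0.008,"y":0,"z":0,"ax":0,"ay":0,"az":0},{"x":-0.008,"y":0,"z":0,"ax":0,"ay":0,"az":0},{"x":-0.008,"y":0,"z":0,"ax":0,"ay":0,"az":0},{"x":-0.008,"y":0,"z":0,"ax":0,"ay":0,"az":0},{"x":-0.008,"y":0,"z":0,"ax":0,"ay":0,"az":0},{"x":-0.008,"y":0,"z":0,"ax":0,"ay":0,"az":0},{"x":-0.008,"y":0,"z":0,"ax":0,"ay":0,"az":0}]' -0.55
python3 -m crank '[{"x":0,"y":0,"z":0,"ax":0,"ay":0,"az":0},{"x":0,"y":0,"z":0,"ax":0,"ay":0,"az":0},{"x":0,"y":0,"z":0,"ax":0,"ay":0,"az":0},{"x":0,"y":0,"z":0,"ax":0,"ay":0,"az":0},{"x":0,"y":0,"z":0,"ax":0,"ay":0,"az":0},{"x":0,"y":0,"z":0,"ax":0,"ay":0,"az":0}]' -0.9
python3 -m crank '[{"x":0,"y":0,"z":0,"ax":0,"ay":0,"az":0},{"x":0,"y":0,"z":0,"ax":0,"ay":0,"az":0},{"x":0,"y":0,"z":0,"ax":0,"ay":0,"az":0},{"x":0,"y":0,"z":0,"ax":0,"ay":0,"az":0}]'
```

```text
t: 15.55
tcp_pos: [562.9, -284.2, 159.0]
tcp_rot: [-0.0, 0.983, -0.185, -0.0]
wrist_force: [-0.5, 0.2, 0.2]
grip_width: 26.2
t: 16.15
tcp_pos: [562.9, -284.2, 159.1]
tcp_rot: [-0.0, 0.983, -0.185, 0.0]
wrist_force: [-0.7, -0.7, -0.1]
grip_width: 15.3
t: 16.55
tcp_pos: [562.9, -284.2, 159.1]
tcp_rot: [-0.0, 0.983, -0.185, 0.0]
wrist_force: [0.4, 0.8, 0.5]
grip_width: 15.7
```

```bash
python3 -m crank '[{"x":0,"y":0,"z":-0.005,"ax":0,"ay":0,"az":0},{"x":0,"y":0,"z":-0.01,"ax":0,"ay":0,"az":0},{"x":0,"y":0,"z":-0.015,"ax":0,"ay":0,"az":0},{"x":0,"y":0,"z":-0.02,"ax":0,"ay":0,"az":0},{"x":0,"y":0,"z":-0.02,"ax":0,"ay":0,"az":0},{"x":0,"y":0,"z":-0.02,"ax":0,"ay":0,"az":0}]'
python3 -m crank '[{"x":0,"y":0,"z":-0.005,"ax":0,"ay":0,"az":0},{"x":0,"y":0,"z":-0.01,"ax":0,"ay":0,"az":0},{"x":0,"y":0,"z":-0.01,"ax":0,"ay":0,"az":0},{"x":0,"y":0,"z":-0.01,"ax":0,"ay":0,"az":0}]'
```

```text
t: 17.15
tcp_pos: [562.7, -284.0, 160.8]
tcp_rot: [-0.0, 0.983, -0.185, -0.0]
wrist_force: [1.3, -0.9, -5.7]
grip_width: 15.8
t: 17.55
tcp_pos: [562.7, -284.0, 161.9]
tcp_rot: [-0.0, 0.983, -0.185, -0.0]
wrist_force: [1.0, 0.1, -7.7]
grip_width: 15.4
```

```bash
python3 -m crank '[{"x":0,"y":0,"z":-0.005,"ax":0,"ay":0,"az":0},{"x":0,"y":0,"z":-0.01,"ax":0,"ay":0,"az":0},{"x":0,"y":0,"z":-0.015,"ax":0,"ay":0,"az":0},{"x":0,"y":0,"z":-0.015,"ax":0,"ay":0,"az":0}]'
python3 -m crank '[{"x":0,"y":0,"z":0,"ax":0,"ay":0,"az":0},{"x":0,"y":0,"z":0,"ax":0,"ay":0,"az":0},{"x":0,"y":0,"z":0,"ax":0,"ay":0,"az":0},{"x":0,"y":0,"z":0,"ax":0,"ay":0,"az":0},{"x":0,"y":0,"z":0,"ax":0,"ay":0,"az":0},{"x":0,"y":0,"z":0,"ax":0,"ay":0,"az":0}]'
```

```text
t: 17.95
tcp_pos: [562.8, -284.1, 163.5]
tcp_rot: [-0.0, 0.983, -0.185, -0.0]
wrist_force: [1.8, 0.4, -9.2]
grip_width: 15.4
t: 18.55
tcp_pos: [562.9, -284.1, 163.6]
tcp_rot: [-0.0, 0.983, -0.185, -0.0]
wrist_force: [0.9, 0.1, -9.0]
grip_width: 15.8
```

```bash
python3 -m crank '[{"x":0,"y":0,"z":-0.003,"ax":0,"ay":0,"az":0},{"x":0,"y":0,"z":-0.005,"ax":0,"ay":0,"az":0},{"x":0,"y":0,"z":-0.005,"ax":0,"ay":0,"az":0},{"x":0,"y":0,"z":-0.005,"ax":0,"ay":0,"az":0},{"x":0,"y":0,"z":-0.005,"ax":0,"ay":0,"az":0},{"x":0,"y":0,"z":-0.005,"ax":0,"ay":0,"az":0},{"x":0,"y":0,"z":-0.005,"ax":0,"ay":0,"az":0},{"x":0,"y":0,"z":-0.005,"ax":0,"ay":0,"az":0},{"x":0,"y":0,"z":-0.005,"ax":0,"ay":0,"az":0},{"x":0,"y":0,"z":-0.005,"ax":0,"ay":0,"az":0}]'
python3 -c "
from rig import r,capture
import pickle
pickle.dump((capture('side'),capture('scene')),open('pics/pull.pkl','wb'))
print(r.observe()['wrist_force'])"
```

```text
t: 19.55
tcp_pos: [562.9, -284.1, 164.1]
tcp_rot: [-0.0, 0.983, -0.185, -0.0]
wrist_force: [1.0, -0.1, -10.2]
grip_width: 15.6
[ 1.19661681 -0.57985127 -9.64546538]
```

About 10 N held for over a second with no sign of slip. Easing down.

```bash
python3 -m crank '[{"x":0,"y":0,"z":0.008,"ax":0,"ay":0,"az":0},{"x":0,"y":0,"z":0.016,"ax":0,"ay":0,"az":0},{"x":0,"y":0,"z":0.024,"ax":0,"ay":0,"az":0},{"x":0,"y":0,"z":0.032,"ax":0,"ay":0,"az":0},{"x":0,"y":0,"z":0.038,"ax":0,"ay":0,"az":0},{"x":0,"y":0,"z":0.042,"ax":0,"ay":0,"az":0},{"x":0,"y":0,"z":0.042,"ax":0,"ay":0,"az":0},{"x":0,"y":0,"z":0.042,"ax":0,"ay":0,"az":0}]'
python3 -m crank '[{"x":0,"y":0,"z":0.004,"ax":0,"ay":0,"az":0},{"x":0,"y":0,"z":0.008,"ax":0,"ay":0,"az":0},{"x":0,"y":0,"z":0.008,"ax":0,"ay":0,"az":0},{"x":0,"y":0,"z":0.008,"ax":0,"ay":0,"az":0}]'
```

```text
t: 20.45
tcp_pos: [563.1, -284.3, 160.1]
tcp_rot: [0.0, 0.983, -0.185, 0.0]
wrist_force: [1.1, -0.8, -3.8]
grip_width: 15.5
t: 20.85
tcp_pos: [563.3, -284.4, 159.8]
tcp_rot: [0.0, 0.983, -0.185, 0.001]
wrist_force: [0.0, -0.1, 3.2]
grip_width: 15.9
```

```bash
python3 -m crank '[{"x":0,"y":0,"z":-0.004,"ax":0,"ay":0,"az":0},{"x":0,"y":0,"z":-0.004,"ax":0,"ay":0,"az":0},{"x":0,"y":0,"z":-0.004,"ax":0,"ay":0,"az":0}]'
python3 -m crank '[{"x":0,"y":0,"z":0,"ax":0,"ay":0,"az":0},{"x":0,"y":0,"z":0,"ax":0,"ay":0,"az":0},{"x":0,"y":0,"z":0,"ax":0,"ay":0,"az":0},{"x":0,"y":0,"z":0,"ax":0,"ay":0,"az":0}]' -0.5
python3 -m crank '[{"x":0,"y":0,"z":0,"ax":0,"ay":0,"az":0},{"x":0,"y":0,"z":0,"ax":0,"ay":0,"az":0},{"x":0,"y":0,"z":0,"ax":0,"ay":0,"az":0},{"x":0,"y":0,"z":0,"ax":0,"ay":0,"az":0},{"x":0,"y":0,"z":0,"ax":0,"ay":0,"az":0},{"x":0,"y":0,"z":0,"ax":0,"ay":0,"az":0},{"x":0,"y":0,"z":0,"ax":0,"ay":0,"az":0},{"x":0,"y":0,"z":0,"ax":0,"ay":0,"az":0}]' 0.6
python3 -m crank '[{"x":0,"y":0,"z":-0.1,"ax":0,"ay":0,"az":0},{"x":0,"y":0,"z":-0.3,"ax":0,"ay":0,"az":0},{"x":0,"y":0,"z":-0.54,"ax":0,"ay":0,"az":0},{"x":0,"y":0,"z":-0.54,"ax":0,"ay":0,"az":0},{"x":0,"y":0,"z":-0.54,"ax":0,"ay":0,"az":0},{"x":0,"y":0,"z":-0.54,"ax":0,"ay":0,"az":0},{"x":0,"y":0,"z":-0.54,"ax":0,"ay":0,"az":0}]'
python3 m2.py | grep -v array
python3 - <<'E'
from h import *
from rig import capture
s=capture("side")
ps,_=pickle.load(open("pics/pull.pkl","rb"))
# dark-red pin top disc in side view near the predicted pixel, now vs in pull
print(pix(s,(563.9,-284.1,81)),pix(s,(563.9,-284.1,85.5)))
for c in(s,ps):
    m=blob(c,(0,180,60),(5,255,255),(385,322,401,338));print(len(m),m.mean(0) if len(m) else 0)
E
```

```text
t: 21.15
tcp_pos: [563.2, -284.4, 159.8]
tcp_rot: [0.0, 0.983, -0.185, 0.0]
wrist_force: [0.2, 0.1, 2.9]
grip_width: 15.8
t: 21.55
tcp_pos: [562.7, -284.1, 159.3]
tcp_rot: [-0.0, 0.983, -0.185, -0.0]
wrist_force: [-0.7, 0.3, -0.0]
grip_width: 22.0
t: 22.35
tcp_pos: [562.9, -284.1, 159.5]
tcp_rot: [-0.0, 0.983, -0.185, -0.0]
wrist_force: [0.2, -0.2, 0.0]
grip_width: 70.3
t: 23.05
tcp_pos: [562.3, -283.8, 212.5]
tcp_rot: [-0.0, 0.983, -0.185, -0.001]
wrist_force: [-0.4, 0.2, -0.4]
grip_width: 70.2
orange [302, 251, 35, 44, 1493] [319.  272.8]
(np.int32(302), np.int32(293)) [ 552.8 -288.9  184. ] [-7.1  8.2 28.5]
(np.int32(336), np.int32(293)) [ 567.3 -294.6  184. ] [ 8.6  8.2 28.5]
(np.float64(319.5), np.int32(294)) [ 560.1 -292.3  184. ] [ 1.   8.7 28.5]
[50, 80, 122, 132, 133, 131, 133, 132, 131, 134, 134, 134, 132, 139, 148, 155, 161, 159, 162, 164, 164, 162, 162, 161, 162, 162, 164, 162, 163, 161, 162, 162, 162, 163, 160, 162, 162, 164, 162, 160, 160, 159, 160, 162, 154, 167, 232, 238]
orange [305, 215, 1, 2, 2] [305.  215.5]
blue [308, 221, 24, 26, 601] [319.1 233.5]
[ 562.35087916 -283.83933055  212.51675664]
[393.87749217 331.09797843] [394.17020991 329.88121843]
9 [398.22222222 333.22222222]
11 [398.54545455 332.36363636]
```

The tail edge is back at (560.1,-292.3) mm, against (560.5,-292.2) before the tug, so the tweezers stand upright and unmoved. Handing in.

```bash
python3 -c "
from rig import finish_job
print(finish_job())"
```

```text
the job is handed in; nothing more can be done
None
```

I handed the job in at about 23 s of the 64 s allowed, with the tweezers standing clipped on the red tube's pin. No verdict is reported, so this rests on my own checks.

**What was done:** I squeezed the tweezers open in the stand, lifted them out and lowered them over the red pin. I let them go in stages, and the pictures showed them clamped on the neck under the head. I then pinched the orange tail across x and tugged up. The wrist read about 9 to 10 N for roughly 1.5 s, with the tool raised about 5 mm. After that I eased it down, opened the fingers and backed off.

**Last checks:**
- **Standing upright:** the tail edge is within about 0.5 mm of where it was before the tug, and the wrist force is about zero with the fingers away.
- **Pin down:** I inferred this from the force, which turned to a 3 N push down before I let go. The side view's colour check on the pin head caught only about 10 pixels, so it neither confirms nor contradicts this.
- **Creep:** the push down came about 0.7 mm above the starting height, so the jaws probably crept that far up the neck.
- **Squeeze width:** the pads squeezed to 22.9 mm instead of the stated 26 mm, with no visible harm.
- **Bystanders:** I did not measure the file, hacksaw, cup, collar or blue pin at the end. The arm stayed well above them and no contact force showed on the way.

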